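# Pull the wide knob off the hotplate

## Task

The wide knob of the hotplate has to be washed. Take the knob puller by its grip, hook it under the wide knob and pull the knob straight up off its spindle with it, without gripping the knob in the fingers. Then lower the puller, upright and with the knob in it, onto the tray and let go; leave the narrow knob where it is.

Things in the scene. Friction and masses are not known exactly. Their poses are not given: they have to be found in the camera images.
- wide_knob: Knob to pull off: flat black disc 56 mm wide, 22 high. Origin: centre of underside; z up. Snug on a 14 mm spindle (16 mm up inside it) of a fixed 200x260 mm steel hotplate, top at z = 40 mm; free gap below knob 22 mm. About 10 N straight up pops it off. Its y points to the heating plate (71 mm off, 10 mm high): slide the puller in along y, most room at -y. Narrow knob 96 mm off along +x or -x.
- narrow_knob: The other knob, to be left on: black, 34 mm across, 32 mm high, on a like spindle at the same height. Origin: centre of its underside; axes parallel to those of the wide knob. Behind the hotplate, from about x = 0.68 m on, stands a tall dish rack: carry things across in front of it.
- puller: Steel arch on the worktop, 86 mm wide (y), 36 deep (x), open along x both ways, alike from both. Origin: centre of underside; z up. Two inturned prongs 5 mm thick at the foot, 34 mm slot between them. Inside above the prongs: 76 mm wide, 42 high. Bridge top at z = 53; on it a wooden grip 18x18 mm, z = 53 to 103, sides parallel to x and y. About 150 g.
- tray: Dark green rectangular drip tray, 233 x 173 mm (its x, y), rim 18 mm high, long side roughly across the robot's view, lying fixed on the draining board at the left. Origin: centre of its underside; z up. Inner floor 3 mm above the origin, 222 x 160 mm, flat.
There are look-alikes about, which are no part of the job. Leave any blue look-alike of the narrow_knob alone.

How it is judged:
On the way, in this order (a step that is already met when the one before it is completed fails the run):
1. the knob, carried by the puller, is lifted at least 20 mm, clear of its spindle and still above it (within 30 mm) (height (world z) of wide_knob above 0.082 m and horizontal distance between wide_knob and narrow_knob between 0.066 and 0.126 m and contact force between puller and wide_knob above 0.05 N and contact force between the fingers and puller above 1 N), for 0.05 s.
2. the puller, still held, is lowered to within 30 mm of the tray with the knob in it (height (world z) of puller below 0.048 m and horizontal distance between puller and tray below 0.14 m and horizontal distance between puller and wide_knob below 0.04 m and contact force between the fingers and puller above 1 N), for 0.05 s.
At the end, for the whole second after the job is handed in: The puller stands upright (within 11 degrees) and still on the tray, its centre within the tray's outline, let go, with the wide knob lying in it (knob and puller origins within 40 mm); the narrow knob is still on its spindle (moved less than 12 mm) (x of puller in the frame of tray between -0.11 and 0.11 m and y of puller in the frame of tray between -0.08 and 0.08 m and z of puller in the frame of tray below 0.03 m and angle between puller's own z axis and vertical below 0.2 rad and distance between wide_knob and puller below 0.04 m and linear speed of each of puller, wide_knob below 0.03 m/s and distance of narrow_knob from where it was at the start of the episode below 0.012 m); the robot touches nothing.
It fails at once if the fingers grip or push the wide knob (contact force between the fingers and wide_knob above 2 N).
It fails at once if the narrow knob is pulled off its spindle (distance of narrow_knob from where it was at the start of the episode above 0.015 m).
It also fails if it takes over 48 s, if anything falls off the work surface, if the arm or the gripper's body presses on something with over 40 N, if the wrist force passes 120 N, or if a joint passes its speed limit or range.

## Robot

A 6-joint arm with a two-finger parallel gripper is mounted at the origin on a cart in front of the work surface, level with it; the furniture and walls round the work are solid. World frame = base frame: x ahead of the robot, y to its left, z up, the work surface at z = 0. Lengths are in m, angles in rad, forces in N, time in s.
With the tool pointing down it reaches from about 0.275 to 0.75 m from the base axis. Payload 10.2 kg.
Tool frame: the origin (TCP) lies midway between the tips of the shut fingers; the grasp point (between the pads) lies 19 mm behind it (env.hold_point_z is the distance from the TCP to the grasp point, in m); z points along the fingers, y is the line along which they close (so a half turn about z gives the same grasp; the last joint's range is limited). The gripper opens to 85 mm and grips with 20 to 120 N. Pads are 22 mm wide; open, the fingers measure 114 mm over their backs; the gripper's body (76 mm by 85 mm) begins 54 mm behind the grasp point. The pads swing forward as they close: fully open they stand 13 mm farther back than shut.
Start: joints at [1.123, 0.313, 1.498, -0, 1.331, -0.223], TCP at [0.117, 0.512, 0.231] pointing down, gripper open.
Joint ranges: [-2.94, 2.94], [-0.97, 2.17], [0.19, 2.56], [-1.23, 4.37], [0.02, 3.11], [-2.88, 2.88]. Speed limits (rad/s): [2.39, 2.39, 3.01, 3.14, 3.14, 3.14].

## Interface

Orientations are given as a unit quaternion [x, y, z, w].
In Python, from bench import env, kinematics, monitor, eyes, job gives the robot as it stands. The module is installed in compiled form; this text tells all that it offers. Calls block until the motion is done:
- env.reach(position, orientation): joint-space move of the TCP to a pose.
- env.movel(position, velocity=0.15, frame=None, guard=None): straight line of the TCP; frame=None keeps the orientation; velocity is the mean speed in m/s. With guard (N) it stops when the force on the tool has changed by that much, and returns True; else False.
- env.set_joints(angles): joint-space move.
- env.release() and env.close_gripper(effort=None): open the fingers fully, or close them until they stop; effort is the grip in N (None keeps the last).
- env.hold(seconds).
- kinematics.ik(position, orientation): joint angles nearest the present ones, or None.
- monitor.sense(): the state.
- eyes.grab_frame(name): name is "side" or "top" or "wrist"; returns a dict with "frame" (420x560x3 uint8, red, green, blue), "mtx" (3x3 intrinsics, pixels), "k1" (the pictures are not rectified: a ray, as slopes to the right and down, at radius r is drawn at 1 + k1 r^2 times it, then the intrinsics apply), "view" (4x4, takes a point from world to camera coordinates). Camera axes: x right, y down, z forward; pixel columns grow to the right and rows downward; lengths in m; the calibration is good to about 2 mm. A picture is of the moment at which its call begins. There is no depth.
A pose or a line that the arm cannot do raises env.MotionError and nothing moves.
- job.hand_in(): hands the job in; it is judged then, once.
The state is a dict: "clock": time; "joints": joint angles; "qvel": joint speeds; "joint_efforts": joint torques, N m; "position": TCP position; "ee_rot": TCP orientation; "contact_force": force on the tool from outside, world axes, zero at the start; "ft_torque": the same for the moment, N m; "finger_gap": opening from 0.0 (shut) to 1.0 (fully open); "gripper_force": force on a finger pad.
Only numpy, scipy, OpenCV 4.12 (cv2) and the standard library are available. Lean on these libraries where they do the work, as an engineer would, in place of code of your own. Each camera call takes 0.05 s, during which the arm holds its last target. There are 200 camera calls.

## Working session

There is one attempt and no reset: what is moved stays moved. The work goes in short steps, each a Python script; the robot and the scene stay as the last script left them, time stands still between calls to the robot, and variables do not carry over. Pictures are saved under pics/ and viewed, at most 10 in all, crops included, and the job is handed in when it is done.

```bash
mkdir -p pics
cat > h.py <<'E'
import numpy as np, cv2
from bench import env, kinematics, monitor, eyes, job
def ray(f,u,v):
    K=f["mtx"];d=cv2.undistortPoints(np.array([[[u,v]]],float),np.array(K),np.array([f["k1"],0,0,0,0.]))[0,0]
    V=np.array(f["view"]);R=V[:3,:3];o=-R.T@V[:3,3];r=R.T@np.array([d[0],d[1],1]);return o,r
def onz(f,u,v,z):
    o,r=ray(f,u,v);return o+r*(z-o[2])/r[2]
def px(f,P):
    V=np.array(f["view"]);c=V[:3,:3]@np.array(P)+V[:3,3];x,y=c[:2]/c[2];s=1+f["k1"]*(x*x+y*y)
    K=np.array(f["mtx"]);return K[0,0]*x*s+K[0,2],K[1,1]*y*s+K[1,2]
def save(f,n): cv2.imwrite("pics/"+n,np.ascontiguousarray(f["frame"][:,:,::-1]))
E
python3 - <<'E'
from h import *
import pickle
d={}
for n in ["top","side","wrist"]:
    d[n]=eyes.grab_frame(n); save(d[n],n+"0.png")
    V=np.array(d[n]["view"]);print(n,-V[:3,:3].T@V[:3,3],V[2,:3],d[n]["mtx"][0][0],d[n]["k1"])
pickle.dump(d,open("f0.pkl","wb"))
print(monitor.sense())
E
```

```text
top [ 0.32338949 -0.08736568  1.26654802] [ 0.17658477 -0.00992337 -0.98423541] 444.74782891022255 -0.09368741074246517
side [ 0.39671232 -0.77297693  0.68801497] [ 0.12998475  0.72378161 -0.67767555] 382.7351398528868 -0.07621998732076544
wrist [0.03751576 0.53050689 0.37219679] [ 0.30802841 -0.07222382 -0.94863176] 309.3372931138832 -0.027796256308794905
{'clock': 0.15, 'joints': array([ 1.12261158e+00,  3.13312673e-01,  1.49819745e+00, -4.64885583e-06,
        1.33100297e+00, -2.23399677e-01]), 'qvel': array([-0.00078543, -0.00162845, -0.00283913,  0.00048257,  0.00015595,
       -0.00088378]), 'joint_efforts': array([ 3.26149921e-04, -4.12369859e+01, -2.59796655e+01, -2.39779238e-04,
        3.19880841e-03, -2.59134248e-05]), 'position': array([0.11695759, 0.51163086, 0.23089556]), 'ee_rot': array([ 1.12155496e-01,  9.93690562e-01, -4.35260782e-04, -1.49518966e-04]), 'contact_force': array([ 0.05701677, -0.21808086, -0.12421772]), 'ft_torque': array([-0.02820179, -0.02443328, -0.04339764]), 'gripper_force': 0.0, 'finger_gap': 0.9933898338025029}
```

View pics/top0.png

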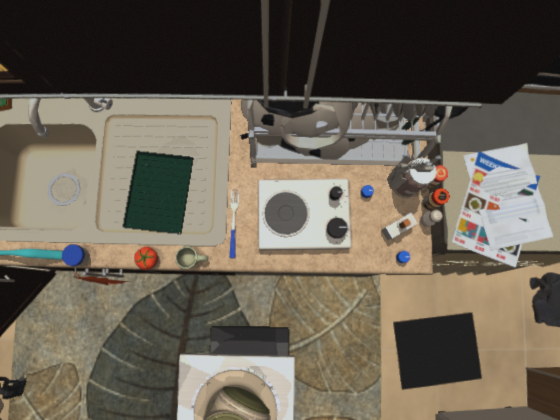

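View pics/side0.png

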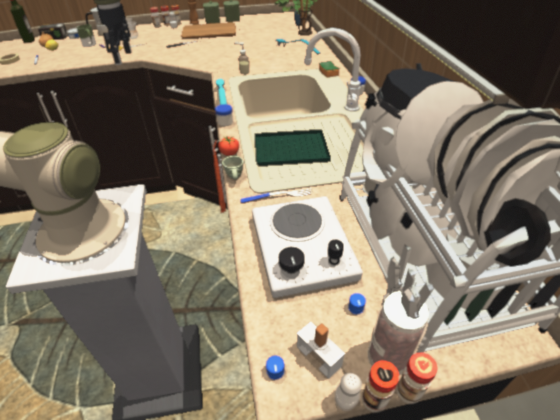

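The top view shows the hotplate at (304,214), with a wide black knob at (337,228), a narrow black one at (336,192), and the heating plate at (286,213). The grey arch with a brown grip is at (400,226). The tray is at (158,192) and the rack is behind the hotplate. The knob candidates are black-wide (337,228), black-narrow (336,192), and blue (367,191) and (403,257). The wide black disc on the hotplate fits the description, and the blue ones are look-alikes. I'll confirm with an enlarged crop.

Run:
```python
from h import *
import pickle
d=pickle.load(open("f0.pkl","rb"))
t=d["top"]["frame"][170:270,310:430,::-1]; s=d["side"]["frame"][220:380,240:400,::-1]
a=cv2.resize(t,None,fx=4,fy=4,interpolation=cv2.INTER_CUBIC)
b=cv2.resize(s,None,fx=2,fy=2,interpolation=cv2.INTER_CUBIC)
b=cv2.resize(s,(320,320),interpolation=cv2.INTER_CUBIC)
c=np.zeros((400,800,3),np.uint8);c[:,:480]=a;c[:320,480:]=b
cv2.imwrite("pics/crop.png",c)
f=d["top"]
for n,u,v,z in [("wide",337,228,.084),("narrow",336,192,.094),("puller",400,226,.103),("tray",158,192,.02)]: print(n,onz(f,u,v,z))
hsv=cv2.cvtColor(f["frame"],cv2.COLOR_RGB2HSV)
m=(f["frame"].max(2)<60).astype(np.uint8);m[:,:320]=0;m[:182]=0;m[245:]=0;m[:,355:]=0
n,l,st,ce=cv2.connectedComponentsWithStats(m)
for i in range(1,n):
    if st[i,4]>20: print(st[i],ce[i])
```

```text
wide [ 0.49856568 -0.26664448  0.084     ]
narrow [ 0.59566878 -0.26305354  0.094     ]
puller [ 0.5043454  -0.43354365  0.103     ]
tray [0.60225925 0.23884444 0.02      ]
[330 187  11  13  98] [334.5        193.47959184]
[327 219  19  19 259] [335.74903475 228.07722008]
```

View pics/crop.png

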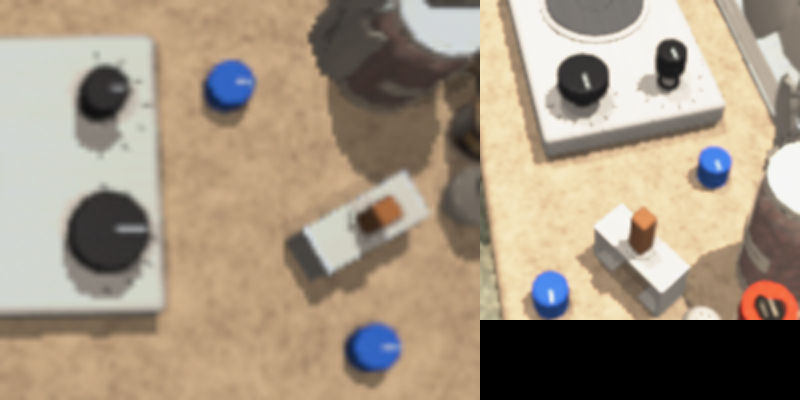

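```bash
cat >> h.py <<'E'
def q(yaw): # tool down, closing line (tool y) at angle yaw; camera on tool +x side (yaw+90deg)
    a=(yaw+np.pi/2)/2; return np.array([np.cos(a),np.sin(a),0,0])
E
python3 - <<'E'
from h import *
import pickle
d=pickle.load(open("f0.pkl","rb"))
f=d["top"]
print("pot top/side base",onz(f,420,172,.12),onz(d["side"],385,375,0),onz(d["side"],372,345,0))
C=[np.array(c)/4+[310,170] for c in [(303,232),(405,172),(430,213),(332,275)]]
W=[onz(f,*c,.053)[:2] for c in C]; print(np.round(W,3),np.mean(W,0)); e=W[1]-W[0]; print("long dir deg",np.degrees(np.arctan2(e[1],e[0])))
env.reach([0.45,-0.35,0.30],q(np.pi/2))
w=eyes.grab_frame("wrist"); save(w,"w1.png"); pickle.dump(w,open("w1.pkl","wb"))
s=monitor.sense();print(s["clock"],s["joints"])
E
```

```text
pot top/side base [ 0.65050539 -0.48867246  0.12      ] [ 0.62561141 -0.51190607  0.        ] [ 0.62286246 -0.45016735  0.        ]
[[ 0.506 -0.408]
 [ 0.55  -0.482]
 [ 0.521 -0.499]
 [ 0.476 -0.428]] [ 0.51305517 -0.45398494]
long dir deg -59.274671145820555
3.4417 [-8.65549474e-01  3.78738947e-01  1.22930521e+00  8.04320602e-05
  1.53352345e+00 -2.43713751e+00]
```

View pics/w1.png

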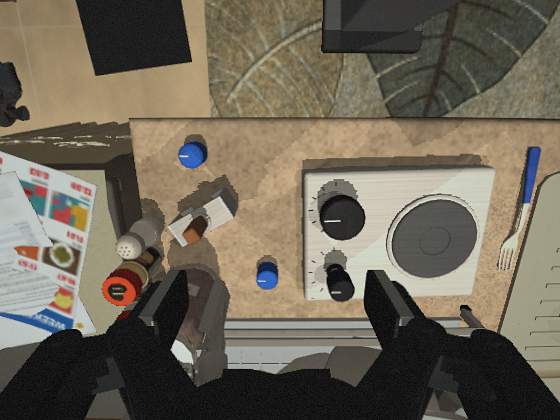

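The wrist view shows the wide knob at (342,217), the narrow knob at (340,284), the puller bridge at (202,218) with its grip at (195,230), and blue look-alikes at (193,154) and (267,275). Next I'll measure them with masks.

```bash
cat > m.py <<'E'
from h import *
import pickle
w=pickle.load(open("w1.pkl","rb"));d=pickle.load(open("f0.pkl","rb"))
def rect(f,m,z,name):
    cs=max(cv2.findContours(m.astype(np.uint8),cv2.RETR_EXTERNAL,cv2.CHAIN_APPROX_NONE)[0],key=cv2.contourArea)
    h=cv2.convexHull(cs)[:,0]
    P=np.array([onz(f,*p,z)[:2] for p in h],np.float32); r=cv2.minAreaRect(P*1000);e=cv2.boxPoints(r)
    print(name,"c",np.round(r[0],1),"size",np.round(r[1],1),"edge ang",np.round([np.degrees(np.arctan2(*(e[i+1]-e[i])[::-1])) for i in (0,1)],1))
    return h
def win(m,u0,u1,v0,v1):
    o=np.zeros(m.shape,bool);o[v0:v1,u0:u1]=m[v0:v1,u0:u1];return o
F=w["frame"];hv=cv2.cvtColor(F,cv2.COLOR_RGB2HSV)
rect(w,win((hv[...,1]<50)&(hv[...,2]>150),290,500,150,310),.04,"plate")
rect(w,win((hv[...,1]<40)&(hv[...,2]>190),160,245,185,250),.053,"bridge")
dk=win(F.max(2)<50,318,368,192,243);rect(w,dk,.084,"wide")
rect(w,win(F.max(2)<50,326,358,258,303),.094,"narrow")
gr=win((hv[...,1]>120)&(hv[...,0]<15)&(hv[...,2]>90),178,213,212,250);rect(w,gr,.103,"grip(w)")
for u,v in [(0,0)]: pass
T=d["top"]["frame"];ht=cv2.cvtColor(T,cv2.COLOR_RGB2HSV)
rect(d["top"],win((ht[...,1]<40)&(ht[...,2]>160),255,355,175,255),.04,"plate top")
rect(d["top"],win(T.max(2)<50,325,348,217,240),.084,"wide top")
rect(d["top"],win((ht[...,1]>120)&(ht[...,0]<15)&(ht[...,2]>120),398,412,215,230),.103,"grip top")
rect(d["top"],win((T.max(2)<75)&(ht[...,1]>50),120,200,145,240),.018,"tray top")
c=cv2.resize(F[180:310,155:375,::-1],None,fx=3.6,fy=3.6,interpolation=cv2.INTER_CUBIC);cv2.imwrite("pics/c2.png",c)
E
python3 m.py
```

```text
plate c [ 544.8 -180.8] size [194.8 254.8] edge ang [-88.1   1.9]
bridge c [ 502.1 -429.6] size [34.4 34.7] edge ang [-61.  29.]
wide c [ 496.7 -267.8] size [59.5 53.3] edge ang [-70.2  19.8]
narrow c [ 582.3 -268.7] size [56.4 30.9] edge ang [-65.5  24.5]
grip(w) c [ 514. -450.] size [16.8 16.1] edge ang [-59.  31.]
plate top c [ 546.3 -180. ] size [195.3 257.8] edge ang [-88.1   1.9]
wide top c [ 485.2 -254.9] size [45.6 18.4] edge ang [-37.1  52.9]
grip top c [ 514.2 -450.3] size [13.1 13.9] edge ang [-45.7  44.3]
tray top c [603.9 238.9] size [165.2 226.6] edge ang [-5.8 84.2]
```

View pics/c2.png

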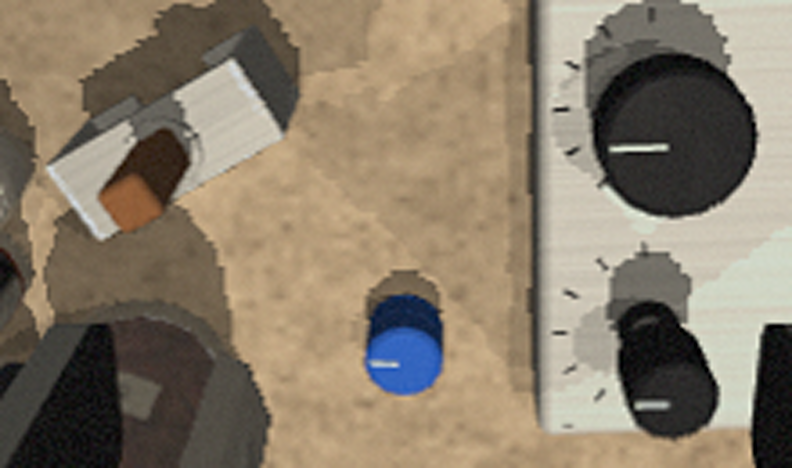

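Run:
```python
from h import *
import pickle
w=pickle.load(open("w1.pkl","rb"));d=pickle.load(open("f0.pkl","rb"))
print("wide",onz(w,343.9,218.9,.084),onz(d["top"],337.0,228,.084))
print("narrow",onz(w,342,289.9,.094),onz(d["top"],337.5,191.5,.094))
# circle fit on dark disc in both views: Hough
for n,f,win,R in [("w",w,(315,190,60,60),(18,25))]:
    x,y,a,b=win;g=cv2.cvtColor(f["frame"][y:y+b,x:x+a],cv2.COLOR_RGB2GRAY);g=cv2.resize(g,None,fx=4,fy=4,interpolation=cv2.INTER_CUBIC)
    c=cv2.HoughCircles(g,cv2.HOUGH_GRADIENT,1,20,param1=80,param2=15,minRadius=R[0]*4,maxRadius=R[1]*4)
    for u,v,r in c[0][:3]: print(n,u/4+x,v/4+y,r/4,onz(f,u/4+x,v/4+y,.084))
for u,v in [(395,255),(422,243),(400,270)]:
    o,r=ray(d["side"],u,v);print("utensil",o+r*(-.47-o[1])/r[1])
print("shaker top",onz(w,128,245,.07))
for nm,p,y in [("grasp",[.514,-.45,.062],30),("grasp",[.514,-.45,.062],-150),("grasp",[.514,-.45,.062],120),("knob",[.497,-.268,.11],92),("knob",[.497,-.268,.11],-88),("pre",[.497,-.36,.11],92),("tray",[.55,.23,.07],92),("tray",[.55,.23,.07],-88),("tray",[.55,.23,.07],150)]:
    j=kinematics.ik(p,q(np.radians(y)));print(nm,y,None if j is None else np.round(j,2))
```

```text
wide [ 0.49891864 -0.26538174  0.084     ] [ 0.49856568 -0.26664448  0.084     ]
narrow [ 0.59342534 -0.26314143  0.094     ] [ 0.59715217 -0.26715516  0.094     ]
w 342.375 217.375 22.9 [ 0.49692607 -0.26740074  0.084     ]
w 338.375 214.375 24.3 [ 0.49302698 -0.27257881  0.084     ]
w 339.875 222.125 19.825 [ 0.50315744 -0.27006568  0.084     ]
utensil [ 0.60277857 -0.47        0.29350973]
utensil [ 0.63853138 -0.47        0.30933127]
utensil [ 0.61763683 -0.47        0.25729407]
shaker top [ 0.54105581 -0.54491439  0.07      ]
grasp 30 [-0.89  0.81  1.14 -0.    1.19 -1.41]
grasp -150 [-0.89  0.81  1.14 -0.    1.19  1.73]
grasp 120 None
knob 92 [-0.7   0.52  1.53 -0.    1.09 -2.31]
knob -88 [-0.7   0.52  1.53 -0.    1.09  0.83]
pre 92 [-0.82  0.62  1.36 -0.    1.16 -2.42]
tray 92 [ 0.2   0.63  1.46 -0.    1.05 -1.41]
tray -88 [ 0.2   0.63  1.46 -0.    1.05  1.74]
tray 150 [ 0.2   0.63  1.46 -0.    1.05 -2.42]
```

The knob, at about (0.4985, -0.266), and the grip, at (0.514, -0.450), agree across both views. Now the grasp.

Run:
```python
from h import *
g=q(np.radians(30.))
env.reach([.514,-.45,.20],g)
print(env.movel([.514,-.45,.064],0.12,guard=15))
env.close_gripper(60)
s=monitor.sense();print(s["clock"],s["position"],s["finger_gap"],s["gripper_force"],s["contact_force"])
print(env.movel([.514,-.45,.20],0.15))
k=np.array([.4985,-.266]);yd=np.array([-.033,.9995]);p=k-.11*yd
env.reach([*p,.18],q(np.radians(91.9)))
env.movel([*p,.112],.12)
s=monitor.sense();print(s["clock"],s["position"],s["finger_gap"],s["gripper_force"],s["contact_force"])
import pickle
D={n:eyes.grab_frame(n) for n in ["wrist","side","top"]};pickle.dump(D,open("f2.pkl","wb"))
a=D["wrist"]["frame"];b=cv2.resize(D["side"]["frame"][200:320,230:370],(420,360),interpolation=cv2.INTER_CUBIC)
c=np.zeros((420,800,3),np.uint8);c[:,:380]=a[:,100:480];c[:360,380:]=b
cv2.imwrite("pics/pre.png",c[:,:,::-1])
```

```text
False
6.3167 [ 0.51408406 -0.4500563   0.06413848] 0.20330544088734578 58.72015178203583 [ 0.28124067 -0.19443232  0.69726001]
False
9.05 [ 0.50243041 -0.37636391  0.11281118] 0.2003597089686815 58.42443287372589 [-0.10927956 -0.54715808 -2.18805036]
```

View pics/pre.png

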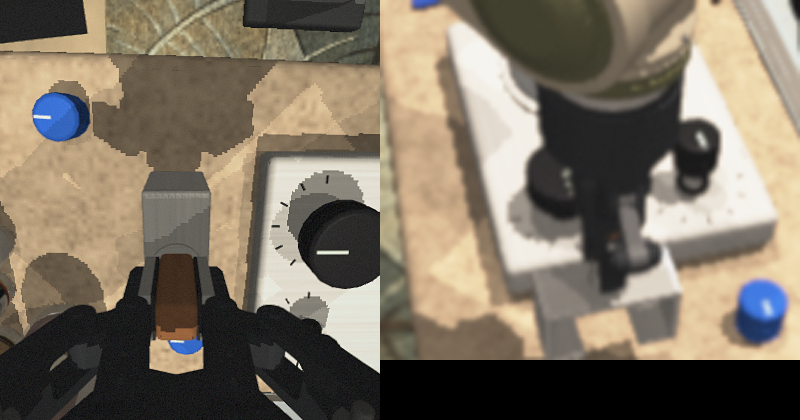

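The puller is gripped and square to the hotplate. The near edge of its bridge is at (276,192) in the wrist frame, and the knob disc is at (445,244). I'll check the x offset of the puller relative to the knob.

Run:
```python
from h import *
import pickle
D=pickle.load(open("f2.pkl","rb"));w=D["wrist"]
for u in (243,309): print("near edge",onz(w,u,192,.101),onz(w,u,174,.101))
F=w["frame"];x0,y0=385,190
g=cv2.resize(cv2.cvtColor(F[y0:310,x0:510],cv2.COLOR_RGB2GRAY),None,fx=3,fy=3,interpolation=cv2.INTER_CUBIC)
c=cv2.HoughCircles(g,cv2.HOUGH_GRADIENT,1,30,param1=80,param2=15,minRadius=100,maxRadius=160)
for u,v,r in c[0][:3]: print(u/3+x0,v/3+y0,r/3,onz(w,u/3+x0,v/3+y0,.084))
```

```text
near edge [ 0.462595   -0.39402048  0.101     ] [ 0.45323573 -0.3940143   0.101     ]
near edge [ 0.46147967 -0.36025438  0.101     ] [ 0.45214405 -0.36087169  0.101     ]
445.16666 243.16667 43.566666 [ 0.4951774  -0.27348903  0.084     ]
456.5 243.5 39.2 [ 0.49519038 -0.26644358  0.084     ]
446.5 254.5 53.13333 [ 0.50272094 -0.27104827  0.084     ]
```

Run:
```python
from h import *
def S(t): s=monitor.sense();print(t,round(s["clock"],2),np.round(s["position"],4),round(s["finger_gap"],3),np.round(s["contact_force"],2))
env.movel([.4987,-.376,.112],.05)
print(env.movel([.495,-.267,.112],.07,guard=6));S("in")
import pickle
D={n:eyes.grab_frame(n) for n in ["wrist","side"]}
a=D["wrist"]["frame"];b=cv2.resize(D["side"]["frame"][200:320,230:370],(420,360),interpolation=cv2.INTER_CUBIC)
c=np.zeros((420,800,3),np.uint8);c[:,:380]=a[:,100:480];c[:360,380:]=b
cv2.imwrite("pics/in.png",c[:,:,::-1])
```

```text
False
in 11.16 [ 0.495  -0.2673  0.112 ] 0.205 [ 0.38 -0.48 -0.83]
```

View pics/in.png

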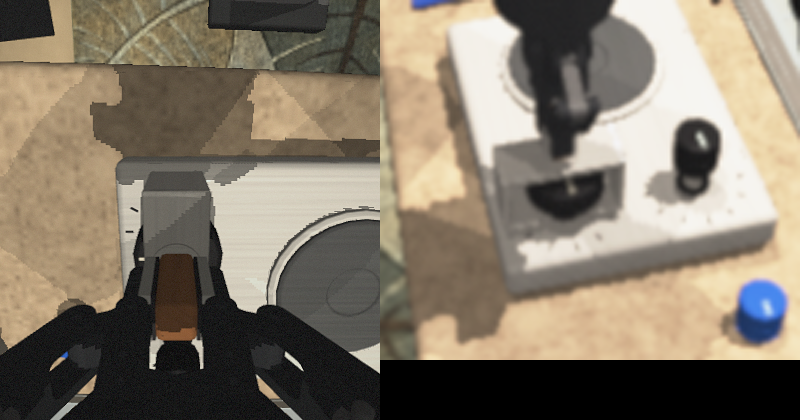

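The knob is inside the arch and sticks out about evenly on both sides: 9 px left, 12 px right, around (178,245). Pulling up.

Run:
```python
from h import *
def S(t): s=monitor.sense();print(t,round(s["clock"],2),np.round(s["position"],4),round(s["finger_gap"],3),np.round(s["contact_force"],2))
env.close_gripper(90)
env.movel([.495,-.2658,.112],.03)
env.movel([.495,-.2658,.121],.03);S("touch")
env.movel([.495,-.2658,.172],.04);S("up")
env.hold(.2)
D={n:eyes.grab_frame(n) for n in ["wrist","side"]}
a=D["wrist"]["frame"];b=cv2.resize(D["side"]["frame"][180:320,220:370],(420,392),interpolation=cv2.INTER_CUBIC)
c=np.zeros((420,800,3),np.uint8);c[:,:380]=a[:,100:480];c[:392,380:]=b
cv2.imwrite("pics/up.png",c[:,:,::-1])
```

```text
touch 12.18 [ 0.495  -0.2658  0.1211] 0.203 [-0.47 -0.41 -2.18]
up 13.6 [ 0.4949 -0.2657  0.1717] 0.198 [ 0.11  0.26 -2.21]
```

View pics/up.png

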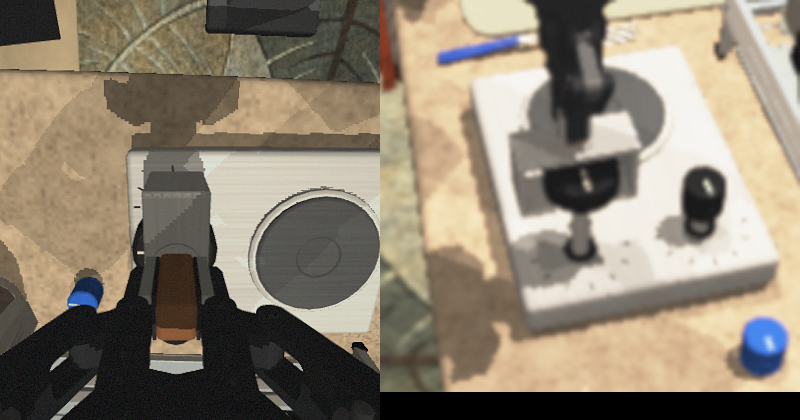

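The knob is off its spindle and sits centred in the puller, at about (580,185) in the side crop. The narrow knob is still in place at (703,195). Now carrying it to the tray.

Run:
```python
from h import *
def S(t): s=monitor.sense();print(t,round(s["clock"],2),np.round(s["position"],4),round(s["finger_gap"],3),np.round(s["contact_force"],2))
env.movel([.495,-.2658,.20],.08)
env.movel([.57,.237,.20],.12);S("over")
env.movel([.57,.237,.115],.08)
print(env.movel([.57,.237,.06],.025,guard=5));S("down")
env.hold(.2)
D={n:eyes.grab_frame(n) for n in ["wrist","side"]}
a=D["wrist"]["frame"];b=cv2.resize(D["side"]["frame"][70:230,220:380],(420,420),interpolation=cv2.INTER_CUBIC)
c=np.zeros((420,800,3),np.uint8);c[:,:380]=a[:,100:480];c[:,380:]=b
cv2.imwrite("pics/dn.png",c[:,:,::-1])
```

```text
over 18.78 [0.57   0.2369 0.2   ] 0.198 [-0.74 -0.33 -1.47]
True
down 21.68 [0.57   0.2371 0.0672] 0.197 [-1.34  0.12  4.37]
```

View pics/dn.png

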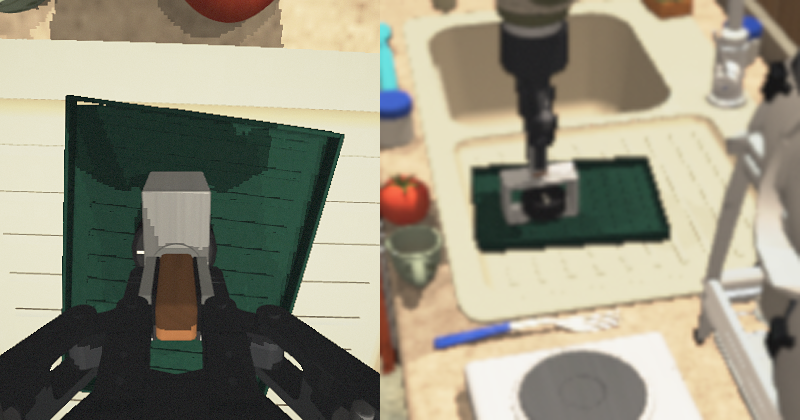

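The puller stands inside the tray rim with the knob in it, at about (543,205) in the side crop. Releasing.

Run:
```python
from h import *
def S(t): s=monitor.sense();print(t,round(s["clock"],2),np.round(s["position"],4),round(s["finger_gap"],3),np.round(s["contact_force"],2))
env.release();env.hold(.2);S("rel")
env.movel([.57,.237,.25],.08);env.hold(.5);S("up")
D={n:eyes.grab_frame(n) for n in ["wrist","side"]}
a=D["wrist"]["frame"];b=cv2.resize(D["side"]["frame"][70:230,220:380],(420,420),interpolation=cv2.INTER_CUBIC)
c=np.zeros((420,800,3),np.uint8);c[:,:380]=a[:,100:480];c[:,380:]=b
cv2.imwrite("pics/end.png",c[:,:,::-1])
```

```text
rel 22.85 [0.5694 0.2369 0.0661] 1.001 [-0.04 -0.5  -0.04]
up 25.8 [0.57  0.237 0.25 ] 0.999 [-0.69 -0.47  0.11]
```

View pics/end.png

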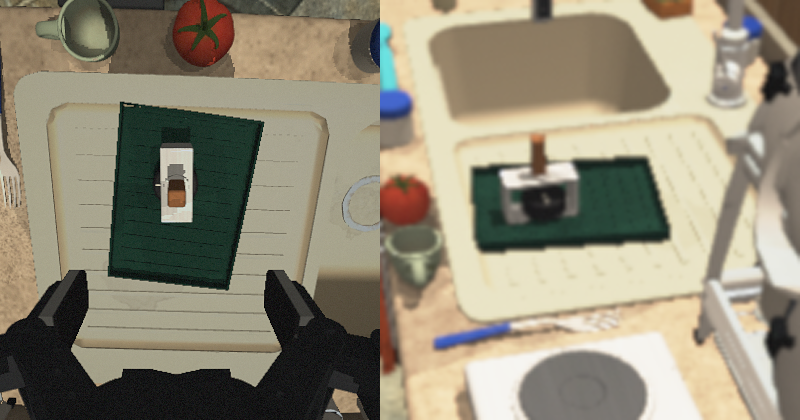

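The puller stands upright on the tray, let go, with its bridge at (177,182) in the wrist view and the knob inside it.

```bash
python3 -c "
from bench import job
print(job.hand_in())"
```

```text
the job is handed in; nothing more can be done
None
```

The job is handed in: the wide knob was pulled off with the puller, and both now stand upright on the tray, released; the narrow knob was still on its spindle when last seen, and the hand-in returned no verdict.

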